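# Top up the pastry boards from the mixed baking tray

### The job

Top up the breakfast display: take the four pastries from the baking tray one by one and put each right side up in the middle of the empty round doily on the board that already shows its kind, with the éclair and the croissant lying parallel to the ones already there. Set them down rather than drop them, and do not disturb the tongs or the jam jar.

Things in the scene. Friction and masses are not known exactly. Their poses are not given: they have to be found in the camera images.
- eclair: Loose chocolate-glazed éclair: a straight bar 110 mm long (its own y), 40 mm wide (x), 36 mm high, flat underside, upright flanks; 50 to 100 g. Origin: centre of its underside, z up. Starts upright on the baking tray (floor 4 mm, lip 12 mm above the table); neighbours' centres at least 85 mm away.
- danish: Loose small round Danish: low disc 66 mm across, 30 mm high (35 mm with the cherry in its dished middle), upright flank; about 60 g. Origin: centre of its underside, z up. Starts upright on the baking tray (floor 4 mm, lip 12 mm above the table); neighbours' centres at least 85 mm away.
- brioche: Loose brioche à tête: round fluted body 58 mm across at the foot, 63 mm at 30 mm height, with a ball-shaped head on top (28 mm across), 58 mm high in all; about 50 g. Origin: centre of its underside, z up. Starts upright on the baking tray (floor 4 mm, lip 12 mm above the table); neighbours' centres at least 85 mm away.
- croissant: Loose small croissant: crescent about 110 mm from tip to tip (its own y), belly 44 mm wide (x) over the middle 36 mm of its length and 44 mm high, tips bent towards +x; about 50 g. Origin: underside of the belly's middle, z up. Grasp the belly across x. Starts upright on the baking tray (floor 4 mm, lip 12 mm above the table); neighbours' centres at least 85 mm away.
- board_eclair: Serving board that already shows two éclairs, lying across it (along the board's y) centres at x = 80 and 132 mm, tops 55 mm above the table. Origin: on the table under the centre of its empty round doily (116 mm wide, flat), where the pastry goes. x points to the shown pastries and handle, y across, z up. Fixed wooden blade from x = -68 to 165 mm, 130 mm wide, its top 18 mm above the table.
- board_danish: Serving board that already shows two round Danishes side by side at x = 92 mm, y = +32 and -34 mm, tops 53 mm above the table. Origin: on the table under the centre of its empty round doily (116 mm wide, flat), where the pastry goes. x points to the shown pastries and handle, y across, z up. Fixed wooden blade from x = -68 to 165 mm, 130 mm wide, its top 18 mm above the table.
- board_brioche: Serving board that already shows two brioches with heads, side by side at x = 92 mm, y = +31 and -33 mm, tops 76 mm above the table. Origin: on the table under the centre of its empty round doily (116 mm wide, flat), where the pastry goes. x points to the shown pastries and handle, y across, z up. Fixed wooden blade from x = -68 to 165 mm, 130 mm wide, its top 18 mm above the table.
- board_croissant: Serving board that already shows two croissants, lying across it (along the board's y) bellies at x = 82 and 136 mm, tops 63 mm above the table. Origin: on the table under the centre of its empty round doily (116 mm wide, flat), where the pastry goes. x points to the shown pastries and handle, y across, z up. Fixed wooden blade from x = -68 to 165 mm, 130 mm wide, its top 18 mm above the table.
- tongs: Bystander: loose steel pastry tongs lying on the deck between the two far boards, two flat strips one above the other, 240 mm long (x), 42 mm wide and 35 mm high at the paddles (+x end); origin at mid-length on the underside. Not to be disturbed.
- jam_jar: Bystander: loose dark red jar of jam with brass lid, 58 mm across, 90 mm high, standing among the far boards; origin: centre of its underside. Not to be disturbed.

How it is judged:
At the end, for the whole second after the job is handed in: Each pastry rests upright (within 0.15 rad) and still on the board of its own kind, its centre within 15 mm of the centre of that board's doily, and the éclair and the croissant are parallel to the board's y axis (the displayed ones) within 0.26 rad, either way round (horizontal distance between eclair and board_eclair below 0.015 m and z of eclair in the frame of board_eclair between 0.013 and 0.023 m and angle between each of eclair, danish, brioche, croissant's own z axis and vertical below 0.15 rad and linear speed of each of eclair, danish, brioche, croissant below 0.02 m/s and angle between the y axis of eclair and the y axis of board_eclair, either way round below 0.26 rad and horizontal distance between danish and board_danish below 0.015 m and z of danish in the frame of board_danish between 0.013 and 0.023 m and horizontal distance between brioche and board_brioche below 0.015 m and z of brioche in the frame of board_brioche between 0.013 and 0.023 m and horizontal distance between croissant and board_croissant below 0.015 m and z of croissant in the frame of board_croissant between 0.013 and 0.023 m and angle between the y axis of croissant and the y axis of board_croissant, either way round below 0.26 rad); the robot touches nothing.
It fails at once if a pastry is dropped or flung (faster than 0.7 m/s, as after a fall of 25 mm, while the fingers do not hold it) ((linear speed of eclair above 0.7 m/s and contact force between the fingers and eclair below 0.05 N) or (linear speed of danish above 0.7 m/s and contact force between the fingers and danish below 0.05 N) or (linear speed of brioche above 0.7 m/s and contact force between the fingers and brioche below 0.05 N) or (linear speed of croissant above 0.7 m/s and contact force between the fingers and croissant below 0.05 N)).
It fails at once if the tongs are disturbed (moved more than 30 mm or tipped up) (distance of tongs from where it was at the start of the episode above 0.03 m or angle between tongs's own z axis and vertical above 0.35 rad).
It fails at once if the jam jar is disturbed (moved more than 30 mm or tipped) (distance of jam_jar from where it was at the start of the episode above 0.03 m or angle between jam_jar's own z axis and vertical above 0.35 rad).
It also fails if it takes over 106 s, if anything falls off the work surface, if the arm or the gripper's body presses on something with over 40 N, if the wrist force passes 120 N, or if a joint passes its speed limit or range.

### The arm

A 7-joint arm with a two-finger parallel gripper is mounted at the origin on the work surface. World frame = base frame: x ahead of the robot, y to its left, z up, the work surface at z = 0. Lengths are in m, angles in rad, forces in N, time in s.
With the tool pointing down it reaches from about 0.4 to 0.875 m from the base axis. Payload 19.3 kg.
Tool frame: the origin (TCP) lies midway between the tips of the shut fingers; the grasp point (between the pads) lies 19 mm behind it; x points along the fingers, y is the direction in which the jaws open and shut, and the axes are right-handed (so a half turn about x gives the same grasp; the last joint's range is limited). The gripper opens to 85 mm and grips with 20 to 120 N. Pads are 22 mm wide; open, the fingers measure 114 mm over their backs; the gripper's body (76 mm by 85 mm) begins 54 mm behind the grasp point. The pads swing forward as they close: fully open they stand 13 mm farther back than shut.
Start: joints at [1.251, 0.521, -0.036, 1.599, 0.021, 1.021, -0.113], TCP at [0.154, -0.606, 0.193] pointing down, gripper open.
Joint ranges: [-2.91, 2.91], [-0.3, 2.13], [-1.5, 1.42], [0.17, 2.43], [-1.26, 4.41], [0.16, 1.93], [-2.52, 2.52]. Speed limits (rad/s): [1.89, 1.89, 2.39, 2.39, 3.01, 3.01, 3.01].

### API

Orientations are given as [roll, pitch, yaw] about the fixed x, y, z axes, in that order (R = Rz(yaw) Ry(pitch) Rx(roll)).
In Python, from workcell import telemetry, vision, workorder gives the robot as it stands. The module is installed in compiled form; this text tells all that it offers.
- The arm moves only by the tool play_rows, never from a script. Its argument "deltas" is a list of rows, each a list of 7 numbers: the shift along the world's x, y, z in mm, then the turn, a rotation vector about the world's x, y, z in degrees, then the finger opening in mm, from 0 to 85.4. In form: [[x, y, z, wx, wy, wz, jaw], ...]. A call has 1 to 8 rows; each row shifts and turns the commanded pose from where the row before left it; what a row does not reach is not made up. A row lasts 1/8 s, in which the tool goes at most 62.5 mm and 10.7 degrees, less where a joint would pass 70% of its speed; a pose out of reach is approached as far as the arm can. A call with a gripper value outside its range is refused whole. The fingers move at their own pace and stop on an object; "grip_force" is the grip in N (left out, the last holds). Time passes only in rows, so rows that do not move let the fingers close. It gives the time, the measured TCP pose, the force and the opening at its end, in the units of the state.
- telemetry.observe(): the state, without advancing time (a new reading comes with each control period).
- vision.grab_frame(name): name is "scene" or "top"; returns the picture (384x512x3 uint8, red, green, blue); there is no depth.
- vision.camera_info(name): a dict with "mtx" (3x3 intrinsics, pixels), "rvec" (rotation vector, rad) and "tvec" (3), from world to camera coordinates, as OpenCV has them. Camera axes: x right, y down, z forward; pixel columns grow to the right and rows downward; lengths in m; the calibration is good to about 2 mm. A picture is of the moment at which its call begins. camera_info takes no time and is no camera call.
- workorder.job_done(): hands the job in, once; it reports no verdict.
The state is a dict: "clock": time; "qpos": joint angles; "qd": joint speeds; "joint_efforts": joint torques, N m; "position": TCP position; "tool_rot": TCP orientation; "force": force on the tool from outside, world axes, zero at the start; "moment": the same for the moment, N m; "grip_width": finger opening in m.
Only numpy, scipy, OpenCV 4.12 (cv2) and the standard library are available. Lean on these libraries where they do the work, as an engineer would, in place of code of your own. Each camera call takes 0.05 s, during which the arm holds its last target. There are 200 camera calls.

## Working session

There is one attempt and no reset: what is moved stays moved. The work goes in short steps, Python scripts to look and compute and a tool call to move; the robot and the scene stay as the last step left them, time stands still between calls to the robot, and variables do not carry over. Pictures are saved under pics/ and viewed, about 12 in all and at most 16, crops included, and the job is handed in when it is done.

Besides the shell and the picture viewer there is one more tool, called as name(argument=value, ...), one argument or row to a line, values as JSON. play_rows: Moves the arm, as the interface text tells. Its arguments: {"type":"object","properties":{"deltas":{"type":"array","items":{"type":"array","items":{"type":"number"}}},"grip_force":{"type":"number"}},"required":["deltas"]}

```bash
mkdir -p pics
cat > h.py <<'E'
import numpy as np, cv2
from workcell import telemetry, vision, workorder
def cam(n):
    c=vision.camera_info(n); R=cv2.Rodrigues(np.array(c['rvec'],float))[0]
    return np.array(c['mtx'],float),R,np.array(c['tvec'],float).ravel()
def ray(n,uv,z):
    K,R,t=cam(n); C=-R.T@t; uv=np.atleast_2d(uv).astype(float)
    d=np.c_[uv,np.ones(len(uv))]@np.linalg.inv(K).T@R
    return C+d*((z-C[2])/d[:,2])[:,None]
def proj(n,p):
    K,R,t=cam(n); q=(np.atleast_2d(p)@R.T+t)@K.T; return q[:,:2]/q[:,2:]
def snap(n,f,s=1.5,crop=None):
    im=vision.grab_frame(n); np.save(f'pics/{f}.npy',im)
    if crop: im=im[crop[1]:crop[3],crop[0]:crop[2]]
    cv2.imwrite(f'pics/{f}.png',cv2.resize(im[:,:,::-1],None,fx=s,fy=s,interpolation=cv2.INTER_CUBIC)); return im
E
python3 - <<'E'
from h import *
for n in('top','scene'):
    snap(n,n+'0'); K,R,t=cam(n); print(n,K.round(1).tolist(),(-R.T@t).round(3),R.round(2).tolist())
s=telemetry.observe(); print(s['clock'],s['position'],s['tool_rot'],s['grip_width'])
E
```

```text
top [[394.2, 0.0, 259.3], [0.0, 394.2, 189.4], [0.0, 0.0, 1.0]] [0.463 0.012 1.158] [[0.03, -1.0, 0.0], [-0.99, -0.03, -0.12], [0.12, -0.0, -0.99]]
scene [[390.6, 0.0, 254.8], [0.0, 390.6, 190.7], [0.0, 0.0, 1.0]] [1.073 0.301 0.825] [[-0.51, 0.86, -0.01], [0.71, 0.41, -0.57], [-0.49, -0.3, -0.82]]
0.1 [ 0.15440312 -0.60526307  0.19220378] [-1.53549945  1.56977156  1.85587359] 0.08513975972707974
```

View pics/top0.png

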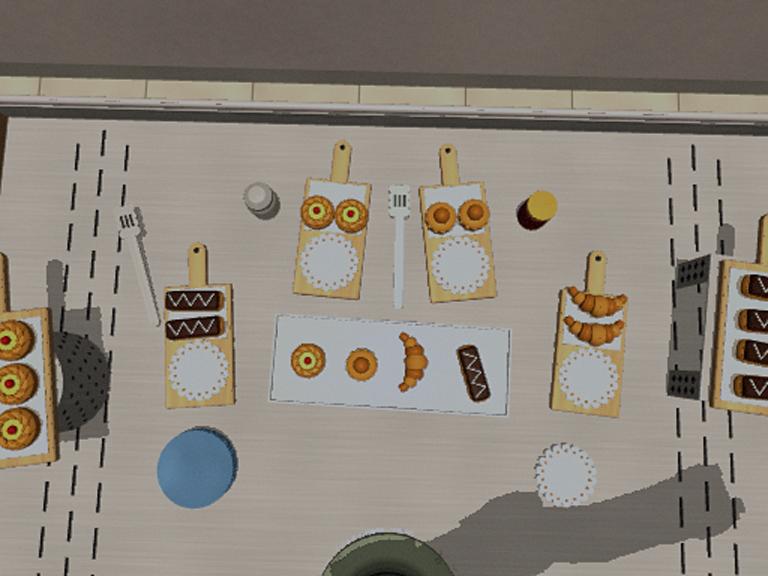

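View pics/scene0.png

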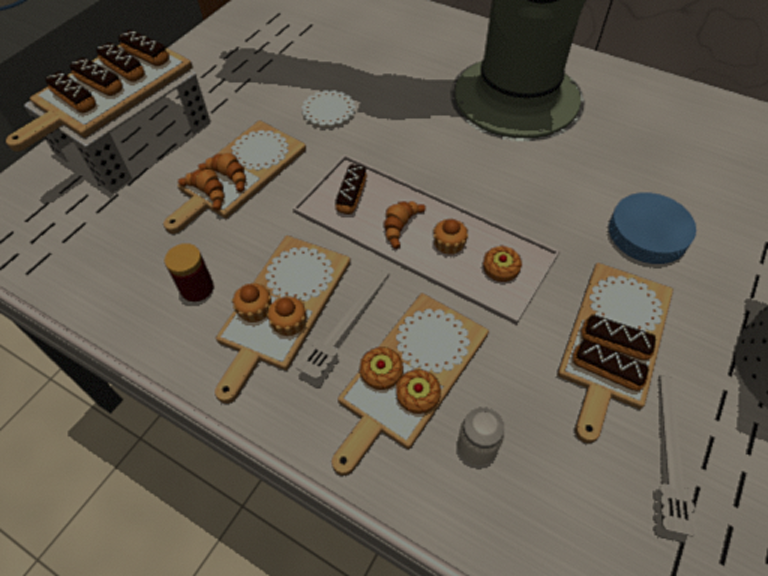

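The top view shows the tray with, left to right (1.5× px), the danish (308,360), brioche (361,364), croissant (412,362) and éclair (474,372). The doilies are at éclair (198,370), danish (330,262), brioche (461,265) and croissant (589,377). The tongs are at (400,245) and the jar at (537,210). Next I'll measure with masks.

```bash
cat > meas.py <<'E'
from h import *
im=np.load('pics/top0.npy'); hsv=cv2.cvtColor(im,cv2.COLOR_RGB2HSV)
D=dict(eclair=(198,370),danish=(330,262),brioche=(461,265),croissant=(589,377))
white=((hsv[...,1]<40)&(hsv[...,2]>150)).astype(np.uint8)
wood=((hsv[...,1]>70)&(hsv[...,2]>110)&(hsv[...,0]>10)&(hsv[...,0]<26)).astype(np.uint8)
for k,(u,v) in D.items():
    u,v=u/1.5,v/1.5; print(k,'doilypx',hsv[int(v),int(u)],'table',hsv[int(v)+10,int(u)-36])
tiles=[]
for k,(u,v) in D.items():
    u,v=int(u/1.5),int(v/1.5); s=np.s_[v-48:v+27,u-32:u+33]
    a=im[s].copy(); m=np.dstack([white[s]*255,wood[s]*255,0*wood[s]])
    tiles.append(np.vstack([cv2.resize(x,None,fx=3,fy=3,interpolation=0) for x in(a,m)]))
cv2.imwrite('pics/tiles.png',np.hstack(tiles)[:,:,::-1])
# pastries: saturated in tray ROI
T=dict(eclair=(474,372),danish=(308,360),brioche=(361,364),croissant=(412,362))
sat=((hsv[...,1]>80)).astype(np.uint8)
for k,(u,v) in T.items():
    n,l,st,c=cv2.connectedComponentsWithStats(sat); i=l[int(v/1.5)+0,int(u/1.5)]
    ys,xs=np.where(l==i) if i else ([0],[0])
    pts=np.c_[xs,ys].astype(np.float32); print(k,i,st[i],c[i].round(1),cv2.minAreaRect(pts))
E
python3 meas.py
```

```text
eclair doilypx [100  13 177] table [ 18  24 160]
danish doilypx [109  15 182] table [ 17  22 160]
brioche doilypx [105  14 179] table [ 19  25 162]
croissant doilypx [ 98  12 176] table [ 20  23 166]
eclair 129 [305 230  21  38 397] [314.5 248.7] ((314.90826416015625, 248.5275421142578), (38.88774871826172, 13.505351066589355), 73.3007583618164)
danish 126 [194 229  23  23 411] [204.8 239.9] ((205.0, 240.0), (22.0, 22.0), 90.0)
brioche 131 [231 232  21  22 349] [240.6 242.9] ((241.0, 242.5), (21.0, 20.0), 90.0)
croissant 123 [266 222  19  39 413] [274.6 241.1] ((275.0, 241.0), (38.0, 18.0), 90.0)
```

View pics/tiles.png

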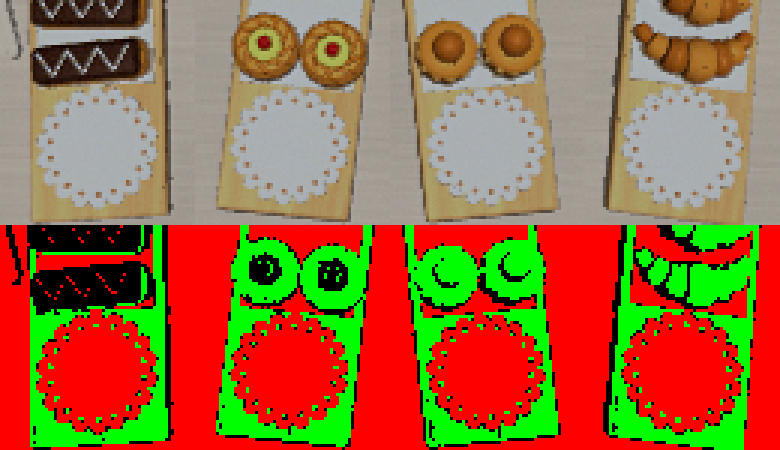

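```bash
cat > meas2.py <<'E'
from h import *
im=np.load('pics/top0.npy'); hsv=cv2.cvtColor(im,cv2.COLOR_RGB2HSV)
D=dict(eclair=(198,370),danish=(330,262),brioche=(461,265),croissant=(589,377))
H=dict(eclair=(197,251),danish=(343,146),brioche=(448,150),croissant=(597,258))
w=((hsv[...,1]<20)&(hsv[...,2]>165)).astype(np.uint8)
wood=((hsv[...,1]>70)&(hsv[...,2]>110)&(hsv[...,0]>10)&(hsv[...,0]<26))
for k,(u,v) in D.items():
    u,v=u/1.5,v/1.5
    r=np.zeros_like(w); cv2.circle(r,(round(u),round(v)),25,1,-1)
    m=cv2.morphologyEx(w*r,cv2.MORPH_OPEN,np.ones((3,3),np.uint8)); n,l,st,c=cv2.connectedComponentsWithStats(m,connectivity=4); i=l[int(v),int(u)]
    P=np.c_[np.where(l==i)[::-1]].astype(np.float32)
    hull=ray('top',cv2.convexHull(P)[:,0],.018)[:,:2].astype(np.float32)
    (cx,cy),rad=cv2.minEnclosingCircle(hull); cm=ray('top',P,.018)[:,:2].mean(0)
    hu,hv=H[k][0]/1.5,H[k][1]/1.5
    win=hsv[int(hv)-4:int(hv)+5,int(hu)-4:int(hu)+5,2].astype(float); ww=np.clip(90-win,0,None)
    yy,xx=np.mgrid[int(hv)-4:int(hv)+5,int(hu)-4:int(hu)+5]
    hp=ray('top',[(xx*ww).sum()/ww.sum(),(yy*ww).sum()/ww.sum()],.018)[0,:2]
    # blade edges: wood extents in rows around doily
    mid=[]
    for row in range(int(v)-16,int(v)+17):
        xs=np.where(wood[row,int(u)-30:int(u)+31])[0]+int(u)-30
        mid.append((row,xs.min(),xs.max()))
    mid=np.array(mid); e=[ray('top',np.c_[mid[:,j],mid[:,0]],.018)[:,:2] for j in(1,2)]
    sl=[np.degrees(np.arctan(np.polyfit(q[:,0],q[:,1],1)[0])) for q in e]
    mp=(e[0]+e[1])/2; j=16
    d=hp-cm
    print(k,'circ',np.round([cx,cy,rad],4),'mean',cm.round(4),'hole dist',np.linalg.norm(d).round(3),'yaw hole',np.degrees(np.arctan2(d[1],d[0])).round(1),'edges',np.round(sl,1),'mid',mp[j].round(4),'width',np.linalg.norm(e[0]-e[1],axis=1).mean().round(3))
sat=(hsv[...,1]>80).astype(np.uint8); n,l,st,c=cv2.connectedComponentsWithStats(sat)
sc=np.load('pics/scene0.npy'); hs=cv2.cvtColor(sc,cv2.COLOR_RGB2HSV); n2,l2,st2,c2=cv2.connectedComponentsWithStats((hs[...,1]>95).astype(np.uint8))
T=dict(eclair=(474,372,.026,351,188),danish=(308,360,.022,502,266),brioche=(361,364,.026,450,238),croissant=(412,362,.028,400,222))
for k,(u,v,z,us,vs) in T.items():
    i=l[int(v/1.5),int(u/1.5)]; P=np.c_[np.where(l==i)[::-1]].astype(np.float32)
    q=ray('top',P,z)[:,:2].astype(np.float32); (a,s,an)=cv2.minAreaRect(q)
    print(k,'mean',q.mean(0).round(4),'rect',np.round(a,4),np.round(s,3),round(an,1))
    i2=l2[int(vs/1.5),int(us/1.5)]
    if i2:
        S=np.c_[np.where(l2==i2)[::-1]].mean(0)
        Ps=[cam(n)[0]@np.c_[cam(n)[1],cam(n)[2]] for n in('top','scene')]
        X=cv2.triangulatePoints(*Ps,P.mean(0)[:,None].astype(float),S[:,None].astype(float)); print('   tri',(X[:3]/X[3]).ravel().round(4),st2[i2])
    if k=='croissant':
        for row in range(int(P[:,1].min()),int(P[:,1].max())+1):
            xs=P[P[:,1]==row,0]; g=ray('top',[[xs.min(),row],[xs.max(),row]],z); print(g[:,:2].round(3).tolist(),end=' ')
    if k=='eclair':
        vx,vy,_,_=cv2.fitLine(q,cv2.DIST_L2,0,.01,.01).ravel(); print('   axis',np.degrees(np.arctan2(vy,vx)))
E
python3 meas2.py
```

```text
eclair circ [0.4282 0.3721 0.0563] mean [0.4273 0.3712] hole dist 0.235 yaw hole 4.9 edges [4.2 4.5] mid [0.4308 0.3709] width 0.126
danish circ [0.6461 0.1302 0.0556] mean [0.6455 0.13  ] hole dist 0.233 yaw hole -4.1 edges [-3.9 -4.5] mid [0.6457 0.1305] width 0.127
brioche circ [ 0.6456 -0.127   0.0554] mean [ 0.6449 -0.1262] hole dist 0.234 yaw hole 7.1 edges [6.8 7. ] mid [ 0.6467 -0.1256] width 0.126
croissant circ [ 0.4312 -0.3758  0.0531] mean [ 0.4331 -0.374 ] hole dist 0.234 yaw hole -5.0 edges [-6.3 -5.4] mid [ 0.4362 -0.3729] width 0.127
eclair mean [ 0.4373 -0.1498] rect [ 0.4378 -0.1509] [0.109 0.038] 17.6
   axis 17.552761
danish mean [0.4536 0.1631] rect [0.4534 0.1627] [0.062 0.063] 1.5
   tri [0.4536 0.1633 0.0194] [322 164  26  24 487]
brioche mean [0.4478 0.0605] rect [0.4491 0.0595] [0.059 0.057] 1.7
   tri [0.4479 0.0604 0.0254] [289 146  23  24 438]
croissant mean [ 0.4555 -0.0358] rect [ 0.456 -0.037] [0.107 0.051] 1.4
   tri [ 0.4557 -0.0367  0.0224] [256 134  28  32 433]
[[0.509, -0.013], [0.509, -0.022]] [[0.506, -0.013], [0.506, -0.025]] [[0.503, -0.01], [
[... 563 characters left out ...]
063]] [[0.455, -0.023], [0.456, -0.063]] [[0.453, -0.023], [0.454, -0.063]] [[0.45, -0.023], [0.451, -0.063]] [[0.447, -0.023], [0.448, -0.06]] [[0.444, -0.026], [0.445, -0.06]] [[0.441, -0.023], [0.442, -0.052]] [[0.439, -0.023], [0.439, -0.054]] [[0.436, -0.023], [0.437, -0.054]] [[0.433, -0.023], [0.434, -0.055]] [[0.43, -0.023], [0.431, -0.055]] [[0.427, -0.023], [0.428, -0.052]] [[0.424, -0.021], [0.425, -0.052]] [[0.422, -0.021], [0.422, -0.043]] [[0.419, -0.021], [0.419, -0.043]] [[0.416, -0.018], [0.417, -0.044]] [[0.413, -0.015], [0.414, -0.041]] [[0.41, -0.013], [0.411, -0.038]] [[0.407, -0.013], [0.408, -0.027]] [[0.405, -0.016], [0.405, -0.027]] [[0.402, -0.016], [0.402, -0.024]]
```

Each measurement agrees with the given sizes: doily radius about 56 mm, blade width about 127 mm, hole distances all equal, and two-view heights plausible. I'll take the éclair first.

```bash
cat > go.py <<'E'
import sys; from h import *
from scipy.spatial.transform import Rotation as Ro
s=telemetry.observe(); R=Ro.from_euler('xyz',s['tool_rot']).as_matrix(); p=s['position']*1000
phi=np.degrees(np.arctan2(R[1,1],R[0,1]))
print('t',round(s['clock'],2),'pos',p.round(1),'phi',phi.round(2),'toolx',R[:,0].round(4),'jaw',round(s['grip_width']*1000,1),'F',np.round(s['force'],1),'q7',round(s['qpos'][6],2))
if len(sys.argv)>4:
    x,y,z,f=map(float,sys.argv[1:5]); print('delta',np.round([x-p[0],y-p[1],z-p[2]],1),'turn',round((f-phi+180)%360-180,2))
E
python3 go.py 437.5 -150.5 150 -72.45
```

```text
t 0.1 pos [ 154.4 -605.3  192.2] phi -75.69 toolx [-3.e-04  1.e-03 -1.e+00] jaw 85.1 F [-0.1 -0.2 -0.3] q7 -0.11
delta [283.1 454.8 -42.2] turn 3.24
```

play_rows(
  deltas=[
    [30, 48, -3, 0, 0, 0.4, 70],
    [30, 48, -3, 0, 0, 0.4, 70],
    [30, 48, -3, 0, 0, 0.4, 70],
    [30, 48, -3, 0, 0, 0.4, 70],
    [30, 48, -3, 0, 0, 0.4, 70],
    [30, 48, -3, 0, 0, 0.4, 70],
    [30, 48, -3, 0, 0, 0.4, 70],
    [30, 48, -3, 0, 0, 0.4, 70],
  ],
  grip_force=25,
)

```text
clock: 1.1
position: [0.3951, -0.2199, 0.1686]
tool_rot: [2.065, 1.571, -0.771]
force: [1.1, -1.0, -0.5]
grip_width: 0.0698
```

```bash
python3 go.py 437.5 -150.5 80 -72.45
```

```text
t 1.1 pos [ 395.1 -219.9  168.6] phi -72.49 toolx [ 1.e-04 -1.e-04 -1.e+00] jaw 69.8 F [ 1.1 -1.  -0.5] q7 -0.97
delta [ 42.4  69.4 -88.6] turn 0.04
```

play_rows(
  deltas=[
    [21, 35, -30, 0, 0, 0, 70],
    [22, 36, -30, 0, 0, 0, 70],
    [0, 0, -25, 0, 0, 0, 70],
    [0, 0, -10, 0, 0, 0, 70],
  ],
)

```text
clock: 1.6
position: [0.4368, -0.1502, 0.0725]
tool_rot: [-0.567, 1.569, 2.88]
force: [-0.7, 0.2, 0.4]
grip_width: 0.07
```

```bash
python3 - <<'E'
from h import *
im=snap('scene','s1'); im2=np.load('pics/s1.npy')
a=cv2.resize(im2[80:200,150:290],None,fx=3.8,fy=3.8,interpolation=cv2.INTER_CUBIC)
t=vision.grab_frame('top')[190:310,270:370]
cv2.imwrite('pics/c1.png',np.hstack([a[:456],cv2.resize(t,(380,456),interpolation=cv2.INTER_CUBIC)])[:,:,::-1][:, :800])
E
python3 go.py 437.5 -150.5 7 -72.45
```

```text
t 1.7 pos [ 436.8 -150.9   73.2] phi -72.52 toolx [-1.5e-03  3.0e-04 -1.0e+00] jaw 70.0 F [ 0.1 -0.3 -0.4] q7 -1.23
delta [  0.7   0.4 -66.2] turn 0.07
```

View pics/c1.png

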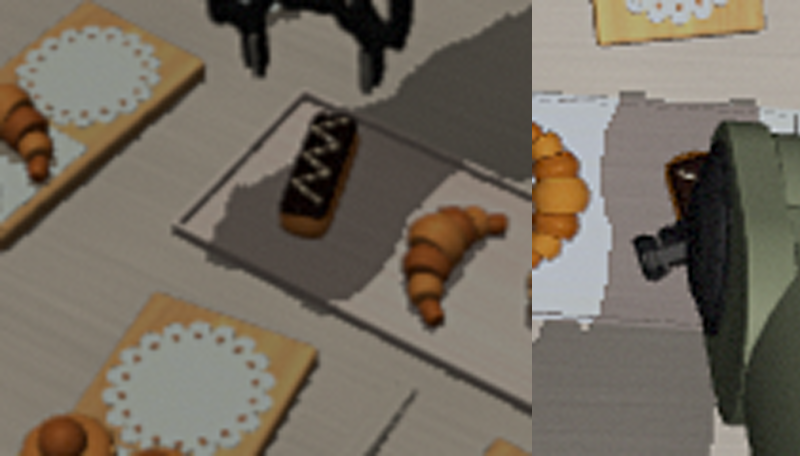

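Run:
```python
from h import *
a=np.radians(-72.5);d=np.array([np.cos(a),np.sin(a),0])*.035
for s in(1,-1): print(proj('scene',np.array([.4368,-.1509,.0805])+s*d), (proj('scene',np.array([.4368,-.1509,.0805])+s*d)-[150,80])*3.8)
```

```text
[[220.86387314 109.1811351 ]] [[269.28271793 110.88831337]]
[[245.91051519 113.08576734]] [[364.45995773 125.7259159 ]]
```

play_rows(
  deltas=[
    [1, 0, -22, 0, 0, 0, 70],
    [0, 0, -22, 0, 0, 0, 70],
    [0, 0, -14, 0, 0, 0, 70],
    [0, 0, -8, 0, 0, 0, 70],
    [0, 0, 0, 0, 0, 0, 70],
  ],
)

```text
clock: 2.33
position: [0.4385, -0.1507, 0.0077]
tool_rot: [-0.258, 1.571, -3.094]
force: [-0.1, 0.5, -0.0]
grip_width: 0.0702
```

```bash
python3 - <<'E'
from h import *
vision.grab_frame
im2=vision.grab_frame('scene')
a=cv2.resize(im2[80:200,150:290],None,fx=4,fy=4,interpolation=cv2.INTER_CUBIC)
cv2.imwrite('pics/c2.png',a[:,:,::-1])
for p in([.438,-.1505,.04],[.438,-.1505,.004],[.438,-.1505,.03]): print(p,(proj('scene',p)-[150,80])*4)
E
python3 go.py
```

```text
[0.438, -0.1505, 0.04] [[336.1909249  168.59464516]]
[0.438, -0.1505, 0.004] [[338.97594453 204.49635632]]
[0.438, -0.1505, 0.03] [[336.97963101 178.76186214]]
t 2.38 pos [ 438.6 -150.7    8. ] phi -72.5 toolx [ 2.e-04 -1.e-04 -1.e+00] jaw 70.3 F [0.4 0.1 0.7] q7 -1.28
```

View pics/c2.png

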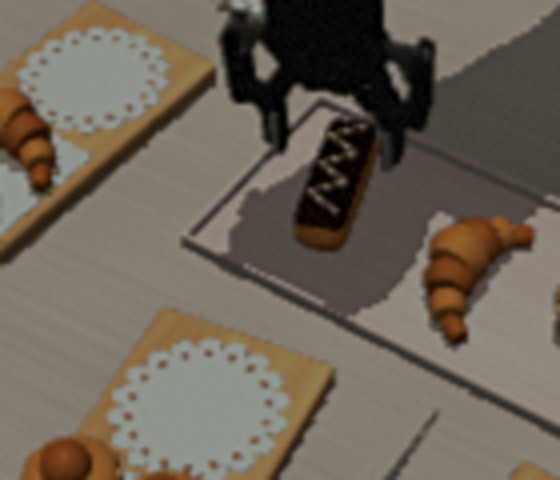

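Run:
```python
from h import *
for z in(.08,.12,.16): print(z,ray('top',[302.4,255.8],z).round(4))
im=vision.grab_frame('top'); cv2.imwrite('pics/c3.png',cv2.resize(im[190:310,240:380],None,fx=4,fy=4,interpolation=cv2.INTER_CUBIC)[:,:,::-1])
a=np.radians(-72.5);d=np.array([np.cos(a),np.sin(a),0])
for s in(.035,.05,-.035,-.05):
  for z in (.016,.06): print(s,z,(proj('top',np.array([.4386,-.1507,z])+s*d)-[240,190])*4,(proj('scene',np.array([.4386,-.1507,z])+s*d)-[150,80])*4)
# epipolar: scene tips
for uv in((275,145),(390,165)):
  for z in(.016,.035,.055): print(uv,z,ray('scene',np.array(uv)/4+[150,80],z).round(4))
```

```text
0.08 [[ 0.4184 -0.1096  0.08  ]]
0.12 [[ 0.4201 -0.1051  0.12  ]]
0.16 [[ 0.4217 -0.1005  0.16  ]]
0.035 0.016 [[343.89180115 218.65294548]] [[289.82816136 185.46951647]]
0.035 0.06 [[354.84724202 219.71763296]] [[284.73413544 140.46616475]]
0.05 0.016 [[363.84307689 212.84125404]] [[269.57707413 182.18697857]]
0.05 0.06 [[375.59336006 213.67220461]] [[263.81316388 137.15962718]]
-0.035 0.016 [[250.52242653 245.85090526]] [[385.33579702 200.95053386]]
-0.035 0.06 [[257.74708604 248.01266313]] [[383.43620247 156.06592271]]
-0.05 0.016 [[230.45806802 251.69553706]] [[406.01923996 204.30315313]]
-0.05 0.06 [[236.87863999 254.09373792]] [[404.81908364 159.4454646 ]]
(275, 145) 0.016 [[ 0.4207 -0.2156  0.016 ]]
(275, 145) 0.035 [[ 0.436  -0.2035  0.035 ]]
(275, 145) 0.055 [[ 0.4521 -0.1907  0.055 ]]
(390, 165) 0.016 [[ 0.3963 -0.1327  0.016 ]]
(390, 165) 0.035 [[ 0.4122 -0.1225  0.035 ]]
(390, 165) 0.055 [[ 0.4289 -0.1117  0.055 ]]
```

View pics/c3.png

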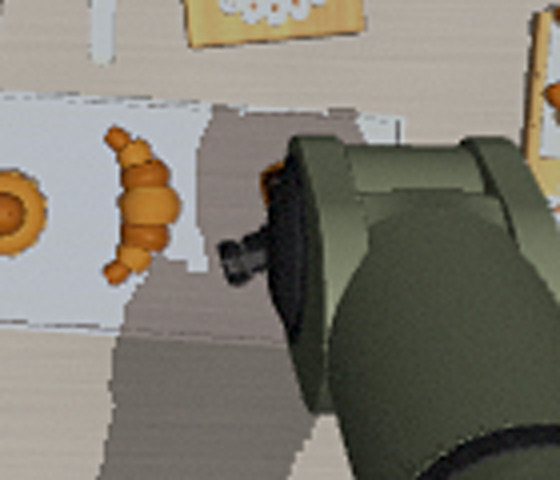

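Top px put the fingers in the right x,y. The scene view puts the visible tips (4× crop px 275,145 and 390,165) at z ≈ 0.055, while telemetry implies about 0.016. I'll test this by gently closing and reading the width.

play_rows(
  deltas=[
    [0, 0, 0, 0, 0, 0, 30],
    [0, 0, 0, 0, 0, 0, 30],
    [0, 0, 0, 0, 0, 0, 30],
    [0, 0, 0, 0, 0, 0, 30],
    [0, 0, 0, 0, 0, 0, 30],
  ],
  grip_force=20,
)

```text
clock: 3.05
position: [0.4385, -0.1506, 0.0077]
tool_rot: [-1.291, 1.571, 2.156]
force: [0.1, -0.5, -0.5]
grip_width: 0.0298
```

```bash
python3 go.py
python3 - <<'E'
from h import *
im2=vision.grab_frame('scene')
cv2.imwrite('pics/c4.png',cv2.resize(im2[70:160,190:290],None,fx=6,fy=6,interpolation=cv2.INTER_CUBIC)[:,:,::-1])
E
```

```text
t 3.05 pos [ 438.5 -150.6    7.7] phi -72.49 toolx [-0.  0. -1.] jaw 29.8 F [ 0.1 -0.5 -0.5] q7 -1.28
```

View pics/c4.png

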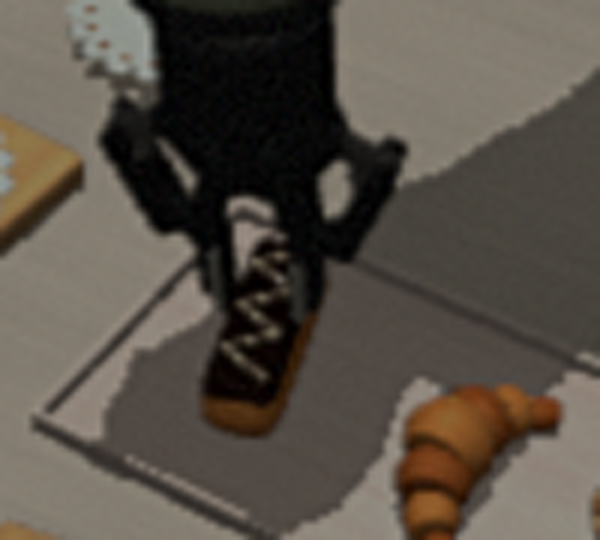

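Run:
```python
from h import *
for z in(.02,.03,.04,.045,.05,.055,.06): print(z,ray('scene',[[225.8,121.7],[241.7,121.7],[233.7,121.7]],z)[:,:2].round(4).tolist())
```

```text
0.02 [[0.4321, -0.1834], [0.4094, -0.144], [0.4208, -0.1638]]
0.03 [[0.44, -0.1774], [0.4177, -0.1384], [0.4289, -0.158]]
0.04 [[0.448, -0.1714], [0.4259, -0.1329], [0.437, -0.1523]]
0.045 [[0.452, -0.1684], [0.43, -0.1301], [0.4411, -0.1494]]
0.05 [[0.4559, -0.1654], [0.4341, -0.1274], [0.4451, -0.1465]]
0.055 [[0.4599, -0.1624], [0.4383, -0.1246], [0.4492, -0.1436]]
0.06 [[0.4639, -0.1594], [0.4424, -0.1219], [0.4532, -0.1407]]
```

play_rows(
  deltas=[
    [0, 0, 0, 0, 0, 0, 70],
    [0, 0, 0, 0, 0, 0, 70],
    [0, 0, 0, 0, 0, 0, 70],
    [0, 0, 0, 0, 0, 0, 70],
  ],
)

```text
clock: 3.6
position: [0.4385, -0.1506, 0.0077]
tool_rot: [-0.949, 1.571, 2.498]
force: [-0.1, 0.7, -0.3]
grip_width: 0.0701
```

play_rows(
  deltas=[
    [0, 0, -4, 0, 0, 0, 70],
    [0, 0, -4, 0, 0, 0, 70],
    [0, 0, -2, 0, 0, 0, 70],
  ],
)

```text
clock: 3.98
position: [0.4383, -0.1505, -0.0027]
tool_rot: [-0.635, 1.57, 2.813]
force: [0.2, 0.7, -0.1]
grip_width: 0.0701
```

play_rows(
  deltas=[
    [0, 0, -5, 0, 0, 0, 70],
    [0, 0, -3, 0, 0, 0, 70],
  ],
)

```text
clock: 4.22
position: [0.4384, -0.1506, -0.0107]
tool_rot: [-0.725, 1.571, 2.722]
force: [0.5, -0.4, -0.3]
grip_width: 0.0699
```

Going below z = 0 without contact confirms that the tool is really about 35 mm higher than reported. I'll continue carefully.

play_rows(
  deltas=[
    [0, 0, -4, 0, 0, 0, 70],
    [0, 0, -4, 0, 0, 0, 70],
    [0, 0, -4, 0, 0, 0, 70],
    [0, 0, 0, 0, 0, 0, 70],
  ],
)

```text
clock: 4.72
position: [0.4383, -0.1505, -0.0226]
tool_rot: [-0.512, 1.57, 2.935]
force: [-0.4, -0.7, -0.3]
grip_width: 0.0695
```

```bash
python3 go.py
python3 - <<'E'
from h import *
im2=vision.grab_frame('scene')
cv2.imwrite('pics/c5.png',cv2.resize(im2[70:160,190:290],None,fx=6,fy=6,interpolation=cv2.INTER_CUBIC)[:,:,::-1])
E
```

```text
t 4.72 pos [ 438.3 -150.5  -22.6] phi -72.49 toolx [-5.e-04  1.e-04 -1.e+00] jaw 69.5 F [-0.4 -0.7 -0.3] q7 -1.3
```

View pics/c5.png

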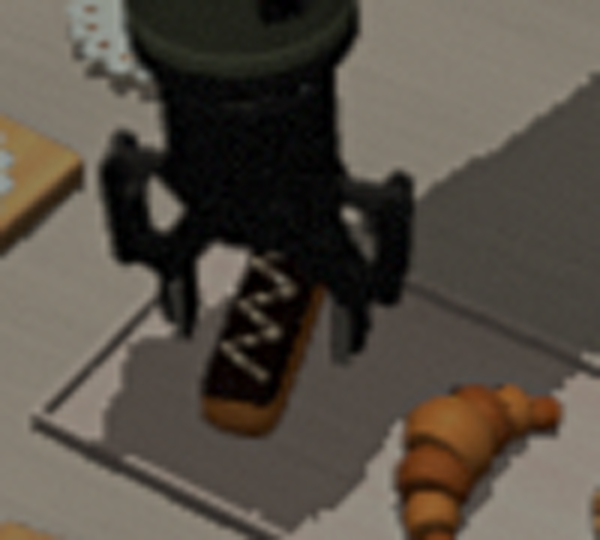

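play_rows(
  deltas=[
    [0, 0, -3, 0, 0, 0, 70],
    [0, 0, 0, 0, 0, 0, 36],
    [0, 0, 0, 0, 0, 0, 30],
    [0, 0, 0, 0, 0, 0, 30],
    [0, 0, 0, 0, 0, 0, 30],
    [0, 0, 0, 0, 0, 0, 30],
  ],
  grip_force=25,
)

```text
clock: 5.52
position: [0.4385, -0.1506, -0.0252]
tool_rot: [2.709, 1.571, -0.127]
force: [-1.0, 2.1, 5.9]
grip_width: 0.0394
```

play_rows(
  deltas=[
    [0, 0, 3, 0, 0, 0, 30],
    [0, 0, 5, 0, 0, 0, 30],
    [0, 0, 12, 0, 0, 0, 30],
    [0, 0, 20, 0, 0, 0, 30],
    [0, 0, 25, 0, 0, 0, 30],
    [0, 0, 25, 0, 0, 0, 30],
  ],
)

```text
clock: 6.28
position: [0.4384, -0.1506, 0.0662]
tool_rot: [2.609, 1.57, -0.227]
force: [0.1, -0.3, -0.5]
grip_width: 0.0391
```

```bash
python3 go.py 427.5 371 65 4.5;  python3 - <<'E'
from h import *
im2=vision.grab_frame('scene')
cv2.imwrite('pics/c6.png',cv2.resize(im2[50:150,190:290],None,fx=5,fy=5,interpolation=cv2.INTER_CUBIC)[:,:,::-1])
E
```

```text
t 6.28 pos [ 438.4 -150.6   66.2] phi -72.49 toolx [ 4.e-04 -1.e-04 -1.e+00] jaw 39.1 F [ 0.1 -0.3 -0.5] q7 -1.24
delta [-10.9 521.6  -1.2] turn 76.99
```

View pics/c6.png

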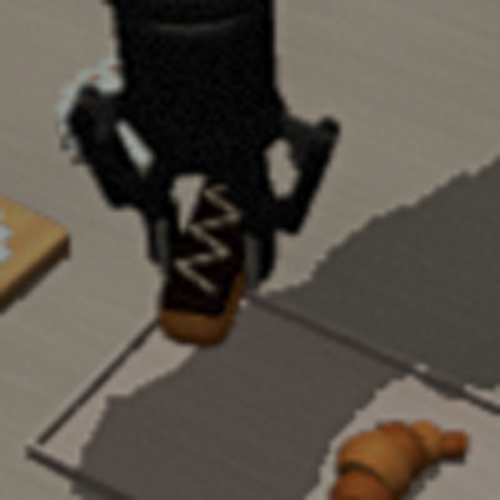

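The éclair is held (39 mm). I'm carrying it over to its board.

play_rows(
  deltas=[
    [4, 20, 0, 0, 0, 3, 30],
    [4, 44, 0, 0, 0, 6, 30],
    [4, 44, 0, 0, 0, 6, 30],
    [4, 44, 0, 0, 0, 6, 30],
    [4, 44, 0, 0, 0, 6, 30],
    [0, 44, 0, 0, 0, 6, 30],
    [0, 44, 0, 0, 0, 6, 30],
    [0, 44, 0, 0, 0, 6, 30],
  ],
)

```text
clock: 7.32
position: [0.4576, 0.1797, 0.0645]
tool_rot: [-1.167, 1.57, 3.072]
force: [1.2, 0.4, -0.2]
grip_width: 0.0395
```

play_rows(
  deltas=[
    [-6, 44, 0, 0, 0, 6, 30],
    [-8, 44, 0, 0, 0, 7, 30],
    [-8, 44, 0, 0, 0, 8, 30],
    [-7, 44, 0, 0, 0, 8, 30],
    [-2, 18, 0, 0, 0, 3, 30],
    [0, 0, 0, 0, 0, 0, 30],
  ],
)

```text
clock: 8.07
position: [0.4264, 0.3725, 0.0643]
tool_rot: [-1.718, 1.57, 3.076]
force: [0.4, -0.3, -0.7]
grip_width: 0.0397
```

```bash
python3 go.py 427.5 371 -11 4.5
python3 - <<'E'
from h import *
for n in('top','scene'): np.save(f'pics/e_{n}.npy',vision.grab_frame(n))
E
```

```text
t 8.07 pos [426.4 372.5  64.3] phi 4.64 toolx [-9.e-04  1.e-04 -1.e+00] jaw 39.7 F [ 0.4 -0.3 -0.7] q7 -1.15
delta [  1.1  -1.5 -75.3] turn -0.14
```

play_rows(
  deltas=[
    [1, -1, -20, 0, 0, 0, 30],
    [0, 0, -22, 0, 0, 0, 30],
    [0, 0, -16, 0, 0, 0, 30],
    [0, 0, -8, 0, 0, 0, 30],
    [0, 0, -5, 0, 0, 0, 30],
    [0, 0, 0, 0, 0, 0, 30],
  ],
)

```text
clock: 8.93
position: [0.4285, 0.3704, -0.0063]
tool_rot: [2.122, 1.571, 0.63]
force: [0.1, -0.3, -0.7]
grip_width: 0.0397
```

play_rows(
  deltas=[
    [0, 0, -1.5, 0, 0, 0, 30],
    [0, 0, 0, 0, 0, 0, 30],
  ],
)

```text
clock: 9.18
position: [0.4286, 0.3705, -0.0076]
tool_rot: [2.162, 1.57, 0.669]
force: [-0.3, 0.0, -1.0]
grip_width: 0.0399
```

play_rows(
  deltas=[
    [0, 0, -1.5, 0, 0, 0, 30],
    [0, 0, 0, 0, 0, 0, 30],
  ],
)

```text
clock: 9.43
position: [0.4285, 0.3704, -0.0093]
tool_rot: [-1.145, 1.571, -2.637]
force: [-0.9, -0.6, -1.4]
grip_width: 0.0392
```

play_rows(
  deltas=[
    [0, 0, -1.5, 0, 0, 0, 30],
    [0, 0, 0, 0, 0, 0, 30],
  ],
)

```text
clock: 9.68
position: [0.4285, 0.3704, -0.0109]
tool_rot: [-0.862, 1.571, -2.354]
force: [0.7, 0.3, -1.5]
grip_width: 0.0397
```

play_rows(
  deltas=[
    [0, 0, -1.2, 0, 0, 0, 30],
    [0, 0, 0, 0, 0, 0, 30],
  ],
)

```text
clock: 9.93
position: [0.4285, 0.3704, -0.0112]
tool_rot: [1.105, 1.57, -0.387]
force: [-4.3, -5.2, 19.1]
grip_width: 0.0396
```

play_rows(
  deltas=[
    [0, 0, -1.2, 0, 0, 0, 30],
    [0, 0, 0, 0, 0, 0, 30],
  ],
)

```text
clock: 10.18
position: [0.4286, 0.3706, -0.0117]
tool_rot: [1.377, 1.57, -0.115]
force: [-7.7, -8.2, 34.5]
grip_width: 0.0398
```

Contact came at −11 mm, as predicted (grasp height + 14 mm). I'll ease off and release.

play_rows(
  deltas=[
    [0, 0, 2, 0, 0, 0, 30],
    [0, 0, 0, 0, 0, 0, 44],
    [0, 0, 0, 0, 0, 0, 54],
    [0, 0, 0, 0, 0, 0, 62],
    [0, 0, 0, 0, 0, 0, 62],
    [0, 0, 0, 0, 0, 0, 62],
  ],
)

```text
clock: 10.92
position: [0.4284, 0.3704, -0.0113]
tool_rot: [-1.1, 1.571, -2.592]
force: [0.1, -0.3, -0.1]
grip_width: 0.0621
```

play_rows(
  deltas=[
    [0, 0, 6, 0, 0, 0, 62],
    [0, 0, 12, 0, 0, 0, 62],
    [0, 0, 25, 0, 0, 0, 62],
    [0, 0, 40, 0, 0, 0, 62],
    [0, 0, 20, 0, 0, 0, 75],
  ],
)

```text
clock: 11.55
position: [0.429, 0.371, 0.0944]
tool_rot: [2.203, 1.568, 0.711]
force: [0.2, -0.3, -1.3]
grip_width: 0.075
```

```bash
python3 go.py 453.5 163 70 90
```

```text
t 11.55 pos [429.  371.   94.4] phi 4.51 toolx [ 0.0019  0.0016 -1.    ] jaw 75.0 F [ 0.2 -0.3 -1.3] q7 -1.12
delta [  24.5 -208.   -24.4] turn 85.49
```

play_rows(
  deltas=[
    [3, -25, 0, 0, 0, 8, 82],
    [3, -30, 0, 0, 0, 10, 82],
    [3, -30, 0, 0, 0, 10, 82],
    [3, -30, 0, 0, 0, 10, 82],
    [3, -30, 0, 0, 0, 10, 82],
    [3, -30, 0, 0, 0, 10, 82],
    [3, -25, 0, 0, 0, 10, 82],
    [3, -8, 0, 0, 0, 10, 82],
  ],
)

```text
clock: 12.55
position: [0.4527, 0.1605, 0.0919]
tool_rot: [-1.364, 1.57, -1.491]
force: [0.4, -0.6, 0.7]
grip_width: 0.0821
```

play_rows(
  deltas=[
    [0.5, 0, 0, 0, 0, 7.5, 82],
    [0, 0, -20, 0, 0, 0, 82],
  ],
)

```text
clock: 12.8
position: [0.4538, 0.1622, 0.0724]
tool_rot: [0.239, 1.569, 0.24]
force: [0.5, -0.5, -0.6]
grip_width: 0.0817
```

```bash
python3 go.py 453.5 163 -26 90
python3 - <<'E'
from h import *
t=vision.grab_frame('top'); np.save('pics/t2.npy',t); hsv=cv2.cvtColor(t,cv2.COLOR_RGB2HSV)
# placed eclair: dark/brown pixels in doily circle
u,v=198/1.5,370/1.5; r=np.zeros(hsv.shape[:2],np.uint8); cv2.circle(r,(132,247),23,1,-1)
m=((hsv[...,2]<110)|(hsv[...,1]>150))&(r>0); m=cv2.morphologyEx(m.astype(np.uint8),cv2.MORPH_OPEN,np.ones((3,3),np.uint8))
P=np.c_[np.where(m)[::-1]].astype(np.float32); q=ray('top',P,.042)[:,:2].astype(np.float32); print(len(P),q.mean(0),cv2.minAreaRect(q))
E
```

```text
t 12.8 pos [453.8 162.2  72.4] phi 90.07 toolx [ 1.8e-03  4.0e-04 -1.0e+00] jaw 81.7 F [ 0.5 -0.5 -0.6] q7 0.43
delta [ -0.3   0.8 -98.4] turn -0.07
439 [0.43207058 0.36520463] ((0.4287461042404175, 0.3617056608200073), (0.05903557315468788, 0.11258433014154434), 17.301443099975586)
```

play_rows(
  deltas=[
    [0, 1, -25, 0, 0, 0, 82],
    [0, 0, -30, 0, 0, 0, 82],
    [0, 0, -20, 0, 0, 0, 82],
    [0, 0, -10, 0, 0, 0, 82],
    [0, 0, -6, 0, 0, 0, 82],
    [0, 0, 0, 0, 0, 0, 82],
  ],
)

```text
clock: 13.6
position: [0.4531, 0.1634, -0.0189]
tool_rot: [-0.253, 1.571, -0.253]
force: [-0.1, 0.4, 0.4]
grip_width: 0.0816
```

play_rows(
  deltas=[
    [0, 0, -4, 0, 0, 0, 82],
    [0, 0, -3, 0, 0, 0, 82],
    [0, 0, 0, 0, 0, 0, 70],
    [0, 0, 0, 0, 0, 0, 60],
    [0, 0, 0, 0, 0, 0, 58],
    [0, 0, 0, 0, 0, 0, 58],
    [0, 0, 0, 0, 0, 0, 58],
  ],
)

```text
clock: 14.48
position: [0.453, 0.1633, -0.026]
tool_rot: [-1.102, 1.571, -1.102]
force: [-1.3, -0.8, 5.3]
grip_width: 0.0653
```

play_rows(
  deltas=[
    [0, 0, 3, 0, 0, 0, 58],
    [0, 0, 5, 0, 0, 0, 58],
    [0, 0, 15, 0, 0, 0, 58],
    [0, 0, 25, 0, 0, 0, 58],
    [0, 0, 20, 0, 0, 0, 58],
    [0, 0, 0, 0, 0, 0, 58],
  ],
)

```text
clock: 15.22
position: [0.4539, 0.1636, 0.0435]
tool_rot: [0.231, 1.568, 0.231]
force: [-0.3, -0.3, -1.2]
grip_width: 0.0653
```

```bash
python3 go.py 645.5 130.2 42 85.8
python3 - <<'E'
from h import *
t=vision.grab_frame('top'); s=vision.grab_frame('scene')
a=cv2.resize(t[150:290,80:220],(400,400),interpolation=cv2.INTER_CUBIC); b=cv2.resize(s[100:240,270:410],(400,400),interpolation=cv2.INTER_CUBIC)
cv2.imwrite('pics/c7.png',np.hstack([a,b])[:,:,::-1])
E
```

```text
t 15.22 pos [453.9 163.6  43.5] phi 89.99 toolx [ 2.5e-03  6.0e-04 -1.0e+00] jaw 65.3 F [-0.3 -0.3 -1.2] q7 0.38
delta [191.6 -33.4  -1.5] turn -4.19
```

View pics/c7.png

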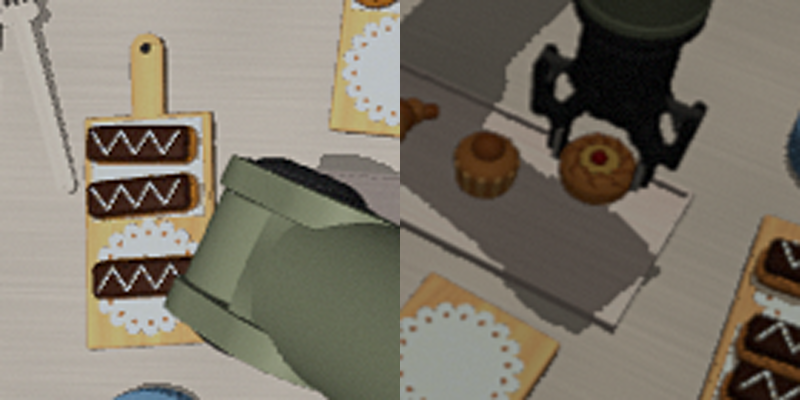

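The éclair is centred and parallel on its doily (left crop 145,278), and the danish hangs level in the jaws (right crop 600,165).

play_rows(
  deltas=[
    [15, -3, 0, 0, 0, -0.5, 58],
    [35, -6, 0, 0, 0, -0.7, 58],
    [40, -7, 0, 0, 0, -1, 58],
    [40, -7, 0, 0, 0, -1, 58],
    [40, -7, 0, 0, 0, -1, 58],
    [18, -3, 0, 0, 0, 0, 58],
    [4, -0.5, 0, 0, 0, 0, 58],
    [0, 0, -5, 0, 0, 0, 58],
  ],
)

```text
clock: 16.32
position: [0.6446, 0.13, 0.0363]
tool_rot: [3.116, 1.57, 3.043]
force: [-0.5, -0.4, -0.6]
grip_width: 0.0649
```

```bash
python3 go.py 645.5 130.2 -10 85.8
```

```text
t 16.32 pos [644.6 130.   36.3] phi 85.82 toolx [-5.e-04  0.e+00 -1.e+00] jaw 64.9 F [-0.5 -0.4 -0.6] q7 0.65
delta [  0.9   0.2 -46.3] turn -0.02
```

play_rows(
  deltas=[
    [1, 0, -18, 0, 0, 0, 58],
    [0, 0, -14, 0, 0, 0, 58],
    [0, 0, -8, 0, 0, 0, 58],
    [0, 0, -5, 0, 0, 0, 58],
    [0, 0, -1.5, 0, 0, 0, 58],
    [0, 0, 0, 0, 0, 0, 58],
  ],
)

```text
clock: 17.08
position: [0.6461, 0.13, -0.0095]
tool_rot: [0.36, 1.57, 0.287]
force: [0.5, 0.5, -0.2]
grip_width: 0.0651
```

play_rows(
  deltas=[
    [0, 0, -1, 0, 0, 0, 58],
    [0, 0, 0, 0, 0, 0, 58],
  ],
)

```text
clock: 17.32
position: [0.646, 0.1299, -0.0106]
tool_rot: [-0.235, 1.571, -0.308]
force: [0.9, -1.6, -0.3]
grip_width: 0.0652
```

play_rows(
  deltas=[
    [0, 0, -1, 0, 0, 0, 58],
    [0, 0, -0.5, 0, 0, 0, 58],
    [0, 0, 0, 0, 0, 0, 58],
  ],
)

```text
clock: 17.7
position: [0.646, 0.1299, -0.0119]
tool_rot: [-0.66, 1.571, -0.734]
force: [-1.5, -1.4, 5.7]
grip_width: 0.0649
```

Contact made; releasing and heading for the brioche.

play_rows(
  deltas=[
    [0, 0, 0.3, 0, 0, 0, 64],
    [0, 0, 0, 0, 0, 0, 70],
    [0, 0, 0, 0, 0, 0, 78],
    [0, 0, 0, 0, 0, 0, 84],
    [0, 0, 0, 0, 0, 0, 84],
    [0, 0, 0, 0, 0, 0, 84],
  ],
)

```text
clock: 18.45
position: [0.646, 0.1299, -0.0119]
tool_rot: [-2.435, 1.571, -2.508]
force: [0.9, -0.2, 0.3]
grip_width: 0.084
```

play_rows(
  deltas=[
    [0, 0, 5, 0, 0, 0, 84],
    [0, 0, 12, 0, 0, 0, 84],
    [0, 0, 25, 0, 0, 0, 84],
    [0, 0, 40, 0, 0, 0, 84],
    [0, 0, 22, 0, 0, 0, 80],
  ],
)

```text
clock: 19.08
position: [0.6468, 0.1304, 0.0956]
tool_rot: [0.306, 1.568, 0.233]
force: [-0.5, -0.5, -0.8]
grip_width: 0.0795
```

```bash
python3 go.py 448.5 60 75 90
python3 - <<'E'
from h import *
t=vision.grab_frame('top'); np.save('pics/t3.npy',t)
E
```

```text
t 19.07 pos [646.8 130.4  95.6] phi 85.82 toolx [ 2.8e-03  7.0e-04 -1.0e+00] jaw 79.5 F [-0.5 -0.5 -0.8] q7 0.69
delta [-198.3  -70.4  -20.6] turn 4.18
```

play_rows(
  deltas=[
    [-20, -7, 0, 0, 0, 0.7, 80],
    [-38, -14, 0, 0, 0, 0.7, 80],
    [-40, -14, 0, 0, 0, 0.7, 80],
    [-40, -14, -5, 0, 0, 0.7, 80],
    [-38, -14, -5, 0, 0, 0.7, 80],
    [-18, -6, -5, 0, 0, 0.7, 80],
    [-4.5, -1.5, -5, 0, 0, 0, 80],
    [0, 0, 0, 0, 0, 0, 80],
  ],
)

```text
clock: 20.12
position: [0.448, 0.0595, 0.0722]
tool_rot: [-0.146, 1.57, -0.146]
force: [0.5, -0.1, 0.1]
grip_width: 0.08
```

```bash
python3 go.py 448.5 60 -20 90
python3 - <<'E'
from h import *
t=vision.grab_frame('top');hsv=cv2.cvtColor(t,cv2.COLOR_RGB2HSV)
m=(hsv[...,1]>110).astype(np.uint8); r=np.zeros_like(m); cv2.circle(r,(220,175),18,1,-1); 
m=cv2.morphologyEx(m*r,cv2.MORPH_OPEN,np.ones((3,3),np.uint8))
P=np.c_[np.where(m)[::-1]].astype(np.float32); q=ray('top',P,.036)[:,:2].astype(np.float32); print('danish',len(P),q.mean(0),cv2.minEnclosingCircle(q))
E
```

```text
t 20.12 pos [448.   59.5  72.2] phi 89.99 toolx [ 3.e-04 -0.e+00 -1.e+00] jaw 80.0 F [ 0.5 -0.1  0.1] q7 0.62
delta [  0.5   0.5 -92.2] turn 0.01
danish 385 [0.64622337 0.1301452 ] ((0.6458923816680908, 0.13044290244579315), 0.03239290043711662)
```

play_rows(
  deltas=[
    [0, 0.5, -25, 0, 0, 0, 80],
    [0, 0, -30, 0, 0, 0, 80],
    [0, 0, -20, 0, 0, 0, 80],
    [0, 0, -10, 0, 0, 0, 80],
    [0, 0, -6, 0, 0, 0, 80],
    [0, 0, -4, 0, 0, 0, 80],
    [0, 0, 0, 0, 0, 0, 80],
  ],
)

```text
clock: 21.05
position: [0.4476, 0.0599, -0.0227]
tool_rot: [-0.054, 1.571, -0.054]
force: [-0.3, -0.8, -0.6]
grip_width: 0.0799
```

play_rows(
  deltas=[
    [0, 0, 0, 0, 0, 0, 68],
    [0, 0, 0, 0, 0, 0, 58],
    [0, 0, 0, 0, 0, 0, 54],
    [0, 0, 0, 0, 0, 0, 54],
    [0, 0, 0, 0, 0, 0, 54],
    [0, 0, 0, 0, 0, 0, 54],
  ],
)

```text
clock: 21.8
position: [0.4478, 0.0599, -0.0223]
tool_rot: [-0.32, 1.57, -0.319]
force: [-1.6, -0.3, 13.5]
grip_width: 0.061
```

play_rows(
  deltas=[
    [0, 0, 2, 0, 0, 0, 54],
    [0, 0, 5, 0, 0, 0, 54],
    [0, 0, 15, 0, 0, 0, 54],
    [0, 0, 25, 0, 0, 0, 54],
    [0, 0, 25, 0, 0, 0, 54],
    [0, 0, 0, 0, 0, 0, 54],
  ],
)

```text
clock: 22.55
position: [0.4483, 0.0598, 0.0505]
tool_rot: [-0.013, 1.568, -0.014]
force: [-0.1, -0.6, -0.7]
grip_width: 0.0608
```

```bash
python3 go.py 645.5 -126.3 45 96.9
python3 - <<'E'
from h import *
s=vision.grab_frame('scene')
cv2.imwrite('pics/c8.png',cv2.resize(s[90:210,240:380],None,fx=3.5,fy=3.5,interpolation=cv2.INTER_CUBIC)[:,:,::-1])
E
```

```text
t 22.55 pos [448.3  59.8  50.5] phi 89.97 toolx [ 0.0024 -0.     -1.    ] jaw 60.8 F [-0.1 -0.6 -0.7] q7 0.57
delta [ 197.2 -186.1   -5.5] turn 6.93
```

View pics/c8.png

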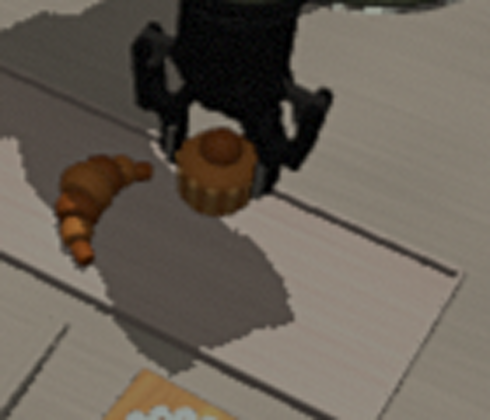

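The brioche is held upright (crop 217,175).

play_rows(
  deltas=[
    [15, -14, 0, 0, 0, 0.5, 54],
    [28, -26, 0, 0, 0, 1, 54],
    [32, -30, 0, 0, 0, 1, 54],
    [34, -32, 0, 0, 0, 1.5, 54],
    [34, -32, 0, 0, 0, 1.5, 54],
    [30, -29, 0, 0, 0, 1, 54],
    [18, -17, 0, 0, 0, 0.5, 54],
    [6, -6, 0, 0, 0, 0, 54],
  ],
)

```text
clock: 23.6
position: [0.6445, -0.1269, 0.0477]
tool_rot: [2.95, 1.569, 3.071]
force: [-0.3, -0.5, -0.4]
grip_width: 0.061
```

play_rows(
  deltas=[
    [0, 0, 0, 0, 0, 0, 54],
  ],
)

```text
clock: 23.72
position: [0.644, -0.1256, 0.0483]
tool_rot: [2.722, 1.57, 2.844]
force: [-0.0, 0.7, -0.6]
grip_width: 0.0609
```

```bash
python3 go.py 645.5 -126.3 -8 96.9
```

```text
t 23.73 pos [ 644.  -125.6   48.3] phi 97.02 toolx [-1.e-03  3.e-04 -1.e+00] jaw 60.9 F [-0.   0.7 -0.6] q7 1.22
delta [  1.5  -0.7 -56.3] turn -0.12
```

play_rows(
  deltas=[
    [1.5, -0.7, -18, 0, 0, 0, 54],
    [0, 0, -18, 0, 0, 0, 54],
    [0, 0, -11, 0, 0, 0, 54],
    [0, 0, -5, 0, 0, 0, 54],
    [0, 0, -2, 0, 0, 0, 54],
    [0, 0, 0, 0, 0, 0, 54],
  ],
)

```text
clock: 24.48
position: [0.6461, -0.1268, -0.0047]
tool_rot: [-0.354, 1.57, -0.232]
force: [-0.5, -0.3, 0.0]
grip_width: 0.061
```

play_rows(
  deltas=[
    [0, 0, -1, 0, 0, 0, 54],
    [0, 0, -0.5, 0, 0, 0, 54],
    [0, 0, 0, 0, 0, 0, 54],
  ],
)

```text
clock: 24.85
position: [0.646, -0.1269, -0.0063]
tool_rot: [-1.002, 1.571, -0.88]
force: [-0.5, 0.5, -0.1]
grip_width: 0.0607
```

play_rows(
  deltas=[
    [0, 0, -1, 0, 0, 0, 54],
    [0, 0, -0.7, 0, 0, 0, 54],
    [0, 0, 0, 0, 0, 0, 54],
  ],
)

```text
clock: 25.22
position: [0.646, -0.1268, -0.008]
tool_rot: [-1.682, 1.571, -1.56]
force: [-1.9, -0.3, 1.7]
grip_width: 0.0611
```

play_rows(
  deltas=[
    [0, 0, -0.7, 0, 0, 0, 54],
    [0, 0, 0, 0, 0, 0, 54],
  ],
)

```text
clock: 25.48
position: [0.646, -0.1268, -0.0081]
tool_rot: [-1.545, 1.57, -1.423]
force: [-6.1, -0.0, 12.7]
grip_width: 0.0611
```

play_rows(
  deltas=[
    [0, 0, 0.6, 0, 0, 0, 60],
    [0, 0, 0, 0, 0, 0, 66],
    [0, 0, 0, 0, 0, 0, 74],
    [0, 0, 0, 0, 0, 0, 80],
    [0, 0, 0, 0, 0, 0, 80],
    [0, 0, 0, 0, 0, 0, 80],
  ],
)

```text
clock: 26.22
position: [0.646, -0.1268, -0.0082]
tool_rot: [-2.508, 1.571, -2.386]
force: [-0.4, 0.6, 0.0]
grip_width: 0.0797
```

play_rows(
  deltas=[
    [0, 0, 5, 0, 0, 0, 80],
    [0, 0, 12, 0, 0, 0, 80],
    [0, 0, 25, 0, 0, 0, 80],
    [0, 0, 40, 0, 0, 0, 80],
    [0, 0, 22, 0, 0, 0, 80],
  ],
)

```text
clock: 26.85
position: [0.6469, -0.1267, 0.0993]
tool_rot: [-0.29, 1.568, -0.167]
force: [-0.2, -0.3, 0.2]
grip_width: 0.0801
```

```bash
python3 go.py 455 -43 70 90.8
```

```text
t 26.85 pos [ 646.9 -126.7   99.3] phi 97.01 toolx [ 2.9e-03 -5.0e-04 -1.0e+00] jaw 80.1 F [-0.2 -0.3  0.2] q7 1.26
delta [-191.9   83.7  -29.3] turn -6.21
```

play_rows(
  deltas=[
    [-18, 8, 0, 0, 0, -1, 75],
    [-36, 16, 0, 0, 0, -1, 75],
    [-40, 17, -5, 0, 0, -1, 72],
    [-40, 17, -5, 0, 0, -1, 72],
    [-36, 16, -5, 0, 0, -1, 72],
    [-17, 8, -5, 0, 0, -1.2, 72],
    [-5, 2, -5, 0, 0, 0, 72],
    [0, 0, 0, 0, 0, 0, 72],
  ],
)

```text
clock: 27.85
position: [0.4544, -0.0431, 0.0709]
tool_rot: [-1.027, 1.57, -1.012]
force: [-0.2, 0.3, 0.6]
grip_width: 0.0718
```

```bash
python3 go.py 455 -43 -20 90.8
python3 - <<'E'
from h import *
t=vision.grab_frame('top'); s=vision.grab_frame('scene')
a=cv2.resize(t[100:260,180:340],(400,400),interpolation=cv2.INTER_CUBIC); b=cv2.resize(s[70:230,160:320],(400,400),interpolation=cv2.INTER_CUBIC)
cv2.imwrite('pics/c9.png',np.hstack([a,b])[:,:,::-1])
E
```

```text
t 27.85 pos [454.4 -43.1  70.9] phi 90.83 toolx [ 2.e-04 -4.e-04 -1.e+00] jaw 71.8 F [-0.2  0.3  0.6] q7 0.86
delta [  0.6   0.1 -90.9] turn -0.03
```

View pics/c9.png

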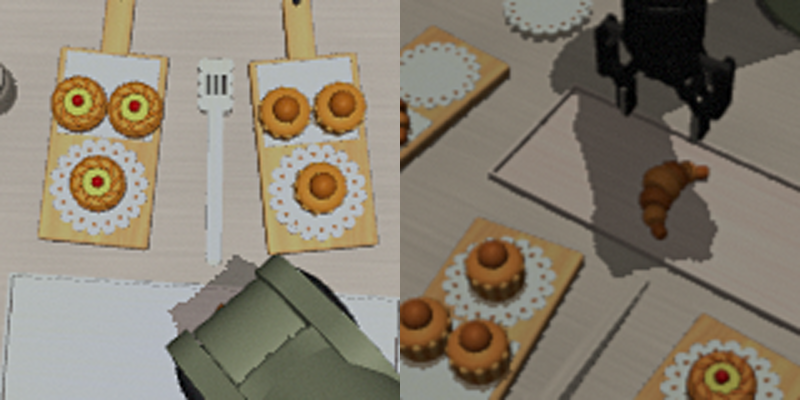

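The danish and brioche sit centred and upright, and the tongs are untouched. The croissant is next.

play_rows(
  deltas=[
    [0.5, 0, -25, 0, 0, 0, 72],
    [0, 0, -30, 0, 0, 0, 72],
    [0, 0, -20, 0, 0, 0, 72],
    [0, 0, -11, 0, 0, 0, 72],
    [0, 0, -6, 0, 0, 0, 72],
    [0, 0, -4, 0, 0, 0, 72],
    [0, 0, 0, 0, 0, 0, 72],
  ],
)

```text
clock: 28.82
position: [0.4547, -0.0429, -0.025]
tool_rot: [-0.393, 1.57, -0.379]
force: [0.6, -0.4, -0.4]
grip_width: 0.0719
```

play_rows(
  deltas=[
    [0, 0, 0, 0, 0, 0, 58],
    [0, 0, 0, 0, 0, 0, 46],
    [0, 0, 0, 0, 0, 0, 34],
    [0, 0, 0, 0, 0, 0, 34],
    [0, 0, 0, 0, 0, 0, 34],
    [0, 0, 0, 0, 0, 0, 34],
  ],
)

```text
clock: 29.58
position: [0.4546, -0.0429, -0.0249]
tool_rot: [-0.605, 1.57, -0.591]
force: [-1.7, -1.1, 6.1]
grip_width: 0.0437
```

play_rows(
  deltas=[
    [0, 0, 2, 0, 0, 0, 34],
    [0, 0, 5, 0, 0, 0, 34],
    [0, 0, 15, 0, 0, 0, 34],
    [0, 0, 25, 0, 0, 0, 34],
    [0, 0, 20, 0, 0, 0, 34],
    [0, 0, 0, 0, 0, 0, 34],
  ],
)

```text
clock: 30.32
position: [0.4552, -0.0431, 0.0429]
tool_rot: [-0.249, 1.569, -0.235]
force: [-0.1, -0.6, -1.5]
grip_width: 0.0437
```

```bash
python3 go.py 432.5 -375 40 -5.2
python3 - <<'E'
from h import *
s=vision.grab_frame('scene')
cv2.imwrite('pics/c10.png',cv2.resize(s[60:180,190:330],None,fx=3.5,fy=3.5,interpolation=cv2.INTER_CUBIC)[:,:,::-1])
E
```

```text
t 30.32 pos [455.2 -43.1  42.9] phi 90.78 toolx [ 2.1e-03 -5.0e-04 -1.0e+00] jaw 43.7 F [-0.1 -0.6 -1.5] q7 0.8
delta [ -22.7 -331.9   -2.9] turn -95.98
```

View pics/c10.png

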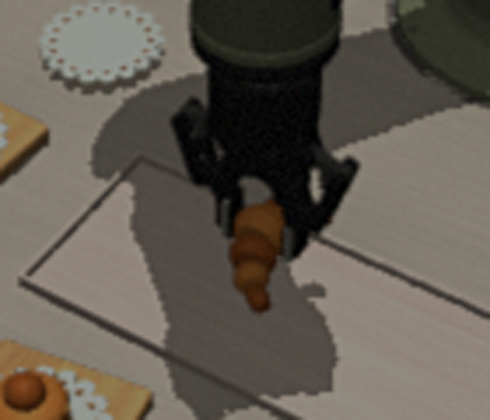

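The croissant is held level (crop 258,255). Now moving it to its board.

play_rows(
  deltas=[
    [2, -15, 0, 0, 0, -4, 34],
    [2, -30, 0, 0, 0, -8, 34],
    [2, -32, 0, 0, 0, -9, 34],
    [1, -32, 0, 0, 0, -9, 34],
    [0, -32, 0, 0, 0, -9, 34],
    [-1, -32, 0, 0, 0, -9, 34],
    [-3, -32, 0, 0, 0, -9, 34],
    [-5, -32, 0, 0, 0, -9, 34],
  ],
)

```text
clock: 31.38
position: [0.4516, -0.2818, 0.041]
tool_rot: [-2.076, 1.57, 3.061]
force: [-0.3, 0.3, -0.4]
grip_width: 0.044
```

play_rows(
  deltas=[
    [-6, -32, 0, 0, 0, -9, 34],
    [-7, -32, 0, 0, 0, -9, 34],
    [-6, -22, 0, 0, 0, -8, 34],
    [-2, -9, 0, 0, 0, -4, 34],
    [0, 0, 0, 0, 0, 0, 34],
  ],
)

```text
clock: 32.0
position: [0.4304, -0.3759, 0.041]
tool_rot: [-1.405, 1.57, -3.069]
force: [-0.8, -0.4, 0.1]
grip_width: 0.044
```

```bash
python3 go.py 432.5 -375 -9 -5.2
```

```text
t 32.0 pos [ 430.4 -375.9   41. ] phi -5.37 toolx [-1.2e-03 -1.0e-04 -1.0e+00] jaw 44.0 F [-0.8 -0.4  0.1] q7 0.13
delta [  2.1   0.9 -50. ] turn 0.17
```

play_rows(
  deltas=[
    [2, 1, -18, 0, 0, 0, 34],
    [0, 0, -16, 0, 0, 0, 34],
    [0, 0, -8, 0, 0, 0, 34],
    [0, 0, -5, 0, 0, 0, 34],
    [0, 0, -2, 0, 0, 0, 34],
    [0, 0, 0, 0, 0, 0, 34],
  ],
)

```text
clock: 32.75
position: [0.4336, -0.3739, -0.007]
tool_rot: [0.906, 1.571, -0.755]
force: [-0.3, 0.3, -0.1]
grip_width: 0.043
```

play_rows(
  deltas=[
    [0, 0, -1, 0, 0, 0, 34],
    [0, 0, -0.7, 0, 0, 0, 34],
    [0, 0, 0, 0, 0, 0, 34],
  ],
)

```text
clock: 33.12
position: [0.4335, -0.3738, -0.0089]
tool_rot: [0.249, 1.571, -1.413]
force: [0.5, -0.8, -0.6]
grip_width: 0.0434
```

play_rows(
  deltas=[
    [0, 0, -1, 0, 0, 0, 34],
    [0, 0, -0.7, 0, 0, 0, 34],
    [0, 0, 0, 0, 0, 0, 34],
  ],
)

```text
clock: 33.5
position: [0.4334, -0.3738, -0.0107]
tool_rot: [-2.128, 1.571, 2.494]
force: [0.2, 0.3, -0.1]
grip_width: 0.0438
```

play_rows(
  deltas=[
    [0, 0, -0.7, 0, 0, 0, 34],
    [0, 0, 0, 0, 0, 0, 34],
  ],
)

```text
clock: 33.75
position: [0.4335, -0.3738, -0.0109]
tool_rot: [-0.183, 1.571, -1.845]
force: [-2.9, 1.7, 9.4]
grip_width: 0.0434
```

Contact made; releasing.

play_rows(
  deltas=[
    [0, 0, 0.5, 0, 0, 0, 43],
    [0, 0, 0, 0, 0, 0, 50],
    [0, 0, 0, 0, 0, 0, 58],
    [0, 0, 0, 0, 0, 0, 62],
    [0, 0, 0, 0, 0, 0, 62],
    [0, 0, 0, 0, 0, 0, 62],
  ],
)

```text
clock: 34.5
position: [0.4335, -0.3738, -0.0108]
tool_rot: [-1.764, 1.571, 2.858]
force: [-0.0, 0.2, 0.5]
grip_width: 0.0618
```

play_rows(
  deltas=[
    [0, 0, 5, 0, 0, 0, 62],
    [0, 0, 12, 0, 0, 0, 62],
    [0, 0, 25, 0, 0, 0, 62],
    [0, 0, 40, 0, 0, 0, 62],
    [-10, 20, 40, 0, 0, 0, 62],
    [-10, 40, 20, 0, 0, 0, 62],
    [0, 50, 0, 0, 0, 0, 62],
    [0, 50, 0, 0, 0, 0, 62],
  ],
)

```text
clock: 35.5
position: [0.4134, -0.2127, 0.1323]
tool_rot: [0.916, 1.569, -0.746]
force: [1.4, -0.3, 0.6]
grip_width: 0.062
```

play_rows(
  deltas=[
    [0, 50, 0, 0, 0, 0, 62],
    [0, 40, 0, 0, 0, 0, 62],
    [0, 20, 0, 0, 0, 0, 62],
    [0, 0, 0, 0, 0, 0, 62],
  ],
)

```text
clock: 36.0
position: [0.4137, -0.1028, 0.132]
tool_rot: [1.118, 1.57, -0.541]
force: [0.5, -0.9, 0.3]
grip_width: 0.0623
```

```bash
python3 go.py
python3 - <<'E'
from h import *
t=snap('top','tf'); snap('scene','sf')
hsv=cv2.cvtColor(t,cv2.COLOR_RGB2HSV)
for k,c,z in(('eclair',(132,247),.040),('danish',(220,175),.036),('brioche',(307,177),.040),('croissant',(393,251),.042)):
    m=((hsv[...,1]>110)|(hsv[...,2]<80)).astype(np.uint8); r=np.zeros_like(m); cv2.circle(r,c,20,1,-1)
    m=cv2.morphologyEx(m*r,cv2.MORPH_OPEN,np.ones((3,3),np.uint8))
    P=np.c_[np.where(m)[::-1]].astype(np.float32)
    if len(P): q=ray('top',P,z)[:,:2].astype(np.float32); a,s,an=cv2.minAreaRect(q); print(k,len(P),q.mean(0).round(4),np.round(a,4),np.round(s,3),round(an,1))
E
```

```text
t 36.0 pos [ 413.7 -102.8  132. ] phi -5.04 toolx [ 9.e-04 -6.e-04 -1.e+00] jaw 62.3 F [ 0.5 -0.9  0.3] q7 -0.3
eclair 387 [0.4314 0.3604] [0.4308 0.3638] [0.038 0.107] 5.6
danish 386 [0.6462 0.1301] [0.6472 0.1303] [0.061 0.061] 2.1
brioche 331 [ 0.6471 -0.126 ] [ 0.6477 -0.1258] [0.055 0.055] 0.8
croissant 415 [ 0.4416 -0.3711] [ 0.4403 -0.3697] [0.102 0.046] 86.2
```

View pics/tf.png

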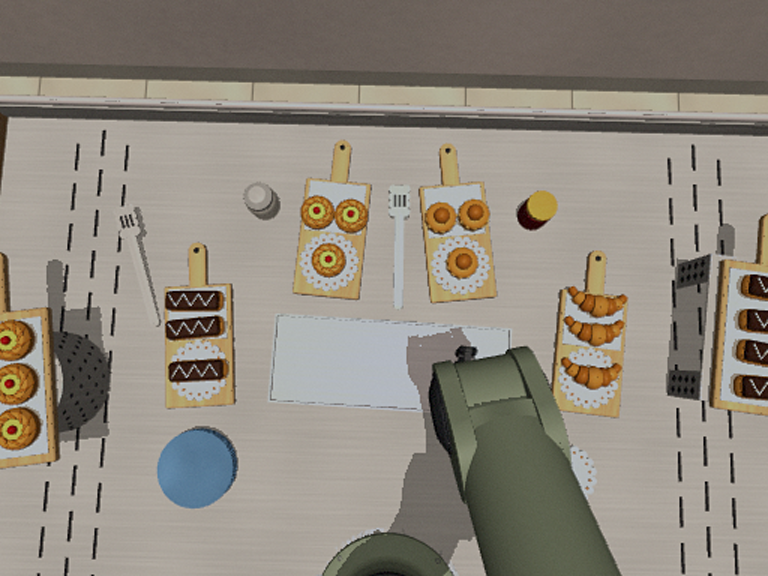

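View pics/sf.png

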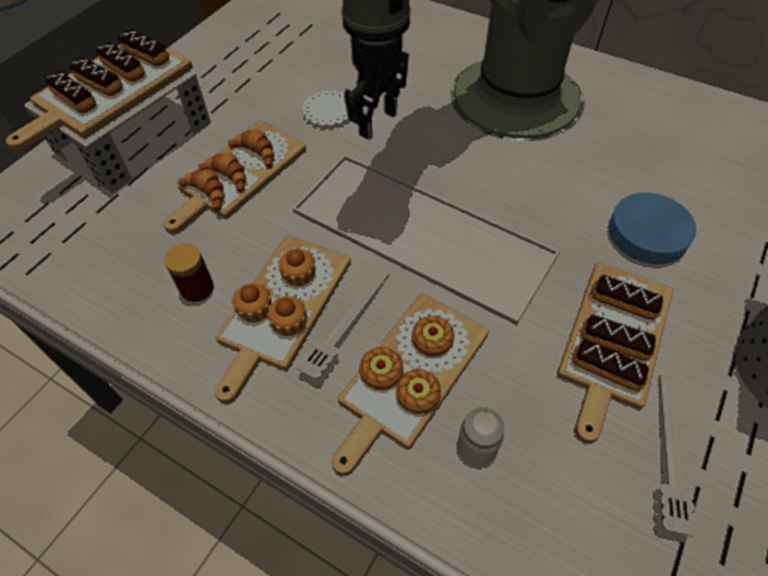

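Everything stands on its board and the bystanders look unmoved. The éclair reads about 8 mm off along the board's y, so I'll compare it and the croissant's belly with the displayed ones at equal height.

Run:
```python
from h import *
t=np.load('pics/tf.npy'); hsv=cv2.cvtColor(t,cv2.COLOR_RGB2HSV)
def bf(q,o,yaw):
    a=np.radians(yaw); R=np.array([[np.cos(a),np.sin(a)],[-np.sin(a),np.cos(a)]]); return (q-o)@R.T
for k,ro,o,yaw,zs in(('eclair',(105,185,160,270),[.4277,.3716],4.5,(.036,.045)),('croissant',(368,185,425,275),[.4335,-.3742],-5.5,(.04,.05))):
    u0,v0,u1,v1=ro
    m=((hsv[...,2]<85) if k=='eclair' else ((hsv[...,0]<17)&(hsv[...,1]>150))).astype(np.uint8); r=np.zeros_like(m); r[v0:v1,u0:u1]=1
    m=cv2.morphologyEx(m*r,cv2.MORPH_CLOSE,np.ones((3,3),np.uint8)); n,l,st,c=cv2.connectedComponentsWithStats(m,connectivity=4)
    for i in range(1,n):
        if st[i,4]<100: continue
        P=np.c_[np.where(l==i)[::-1]].astype(np.float32)
        for z in zs:
            b=bf(ray('top',P,z)[:,:2],o,yaw)*1000; lo,hi=b.min(0),b.max(0)
            mid=b[abs(b[:,1]-(lo[1]+hi[1])/2)<15]
            print(k,z,st[i,4],'x',lo[0].round(1),hi[0].round(1),'y',lo[1].round(1),hi[1].round(1),'cy',((lo+hi)/2)[1].round(1),'belly x',mid[:,0].min().round(1),mid[:,0].max().round(1))
```

```text
eclair 0.036 457 x 114.2 153.2 y -48.2 54.4 cy 3.1 belly x 115.8 151.7
eclair 0.045 457 x 113.3 152.0 y -50.7 51.1 cy 0.2 belly x 114.9 150.5
eclair 0.036 457 x 61.5 101.1 y -47.5 54.6 cy 3.6 belly x 63.3 99.7
eclair 0.045 457 x 61.1 100.3 y -50.0 51.3 cy 0.6 belly x 62.9 99.0
eclair 0.036 466 x -16.6 20.0 y -51.8 49.5 cy -1.1 belly x -16.6 20.0
eclair 0.045 466 x -16.4 19.9 y -54.2 46.2 cy -4.0 belly x -16.4 19.9
croissant 0.04 381 x 118.3 168.0 y -50.2 59.5 cy 4.7 belly x 118.3 157.8
croissant 0.05 381 x 117.1 166.4 y -46.2 62.4 cy 8.1 belly x 117.1 156.4
croissant 0.04 374 x 64.3 113.9 y -48.1 60.3 cy 6.1 belly x 64.3 103.0
croissant 0.05 374 x 63.7 112.8 y -44.2 63.2 cy 9.5 belly x 63.7 102.0
croissant 0.04 375 x -16.7 33.8 y -48.5 61.9 cy 6.7 belly x -16.7 23.1
croissant 0.05 375 x -16.6 33.5 y -44.6 64.8 cy 10.1 belly x -16.6 22.8
```

Measured against the displayed ones, the éclair is about 4–5 mm off and the croissant about 2 mm, both inside 15 mm. Handing in.

```bash
python3 -c "
from workcell import workorder; print(workorder.job_done())"
```

```text
the job is handed in; nothing more can be done
None
```

All four pastries are on their own boards, each set down on contact (under 35 N) and released. I handed the job in at about 36 s; it gave no verdict.

Last checks, from the final top and scene pictures:

| Pastry | Distance from doily centre | Alignment with the displayed ones |
|---|---|---|
| Éclair | about 4–5 mm | about 1° off |
| Danish | about 1–2 mm | not needed |
| Brioche | about 2–3 mm | not needed |
| Croissant | about 2 mm | about 2° off |

- **Upright and clear:** all four look upright in both views. The tongs and jam jar look unmoved in both pictures. The gripper is clear of everything.
- **Tool height disagreed:** the tool was really about 30–35 mm higher than the telemetry said. The scene camera showed it, and an empty trial close above the éclair confirmed it. I went down by picture and force instead, and contact at the éclair and the later boards fitted "grasp height + 14 mm" within about 1 mm.
- **First éclair check disagreed:** a plain ray measurement put it about 8 mm off along the board's y. Comparing it with the displayed éclairs at the same height brought that down to the 4–5 mm above. Both are inside the 15 mm limit, so I left it.

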